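Check-weigh a gas cylinder on the sprung hook scale and clamp it in its cradle

TASK

Weigh the small gas cylinder that has a steel bail: hang it by its bail gently on the hook of the sprung scale without driving the spring to its bottom stop, let go and leave it hanging free until it has been still for more than a second. Then lift it off, stand it upright between the open jaws of the cradle, let go, and swing the cam lever about a quarter turn, as far as it goes, so that the jaws draw tight on it. Leave the two cylinders without bails and the other things on the bench where they are.

Things in the scene. Friction and masses are not known exactly. Their poses are not given: they have to be found in the camera images.
- cyl_grip (a point): cylinder to weigh: plain aluminium, upright, 52 mm diameter, body 96 mm high, 0.28 to 0.54 kg, with a steel bail over it and on the bail's crossbar a black grip block 20 mm (x) by 24 mm (y), spanning 158 to 203 mm above the foot. This point is in the block, 183 mm above the foot. Axes: x through the bail's window, y along the crossbar, z up; half-turn symmetric
- cyl_bar (a point): middle of the underside of the bail's crossbar, which rests on the hook: 150 mm above the foot, 33 mm under cyl_grip; axes as cyl_grip. Crossbar 66 mm along y, 8 mm in x, 8 mm thick; legs at y = +-30 mm, 8 mm (x) by 6 mm (y). The window under it is 54 mm wide (y) and 54 mm high
- cyl_foot (a point): centre of the cylinder's flat foot; axes as cyl_grip
- cylinder: the cylinder with its bail; origin at the centre of its foot, axes as cyl_grip
- hook_seat (a point): top centre of the scale hook's flat seat, 230 mm above the bench unloaded; sinks with the hook. Hook: level steel bar 14 mm wide (y), 8 mm thick, free end towards -x; x points to the column. Seat 28 mm long in x, between an upturned tip (x -22 to -14 mm, 14 mm high) and a rise (x 14 to 22 mm, 8 mm high). Hang with the crossbar across the hook, the window passed over the tip from -x
- scale: the scale, fixed to the bench; origin on the bench under the unloaded seat's centre, axes as hook_seat. Base plate 12 mm thick (x -68 to 178 mm, y +-60 mm); the hook's sliding carriage is 100 to 128 mm behind the seat, a white graduated plate at 130 mm (y 26 to 60 mm), the column from 132 mm, its top 345 mm above the bench
- hook (a joint): how far the scale's hook is pulled down, m: 0 unloaded, bottom stop at 0.055. Spring 200 N/m with 0.2 N preload, lightly damped: the hanging cylinder pulls it down 12 to 26 mm and bobs for a second or so
- seat (a point): cradle floor (10 mm above the bench) where the clamped cylinder's axis stands. x points to a fixed 90-degree V jaw, open to -x; a flat moving jaw is on the -x side, its face 41.5 mm from this point when open. Both end about 45 mm above the bench. Stand the cylinder, at any yaw, about 8 mm to -x of this point: about 7 mm of room all round; closing the cam pushes it home into the V
- jaw: the flat moving jaw, 44 mm wide (y); origin in its pressing face at the height of the cradle floor; axes as seat
- cam_axis (a point): the cam's upright pivot axis, at the height of the cradle floor (10 mm above the bench), 100 mm to -x of seat; axes as seat
- cam_knob (a point): middle of the black upright round knob at the end of the cam lever: 18 mm diameter, 34 to 70 mm above the bench (this point at 52 mm), 65 mm from the pivot axis. The lever bar under it is 14 mm wide, 26 to 34 mm above the bench
- cam (a joint): angle of the cam lever, rad, anticlockwise from above: 0 open (lever points along the cradle's -x, away from the jaws), 1.571 at its stop (lever along the cradle's -y); with the cylinder in, it grows tight from about 1.4. Starts at 0 to 0.2, stays where it is left; a few newtons at the knob turn it, sliding the moving jaw up to 16 mm
- spare_a: bystander: aluminium cylinder without bail, 52 mm diameter, 112 mm high, origin under its foot
- spare_b: bystander: slimmer steel cylinder without bail, 42 mm diameter, 120 mm high, origin under its foot
- tape: bystander: cardboard roll, 80 mm diameter, 25 mm high
- wrench: bystander: wrench, 160 mm long, lying flat
- lamp: bystander: black hand lamp standing upright, 52 mm diameter, 115 mm high
- jar: bystander: white jar, 60 mm diameter, 75 mm high
Things that resemble listed ones, but are neither listed nor needed, are in the scene too. Leave any red look-alike of the cylinder alone.

How it is judged:
On the way, in this order (a step that is already met when the one before it is completed fails the run):
1. the cylinder hangs by its bail on the scale's hook, let go by the gripper and touched by nothing else, and has come to rest (hook and cylinder still for one second) (distance between cyl_bar and hook_seat below 0.016 m and value of joint hook above 0.008 m and velocity of joint hook between -0.01 and 0.01 m/s and linear speed of cylinder below 0.03 m/s and angle between cyl_foot's own z axis and vertical below 0.2 rad and contact force between cylinder and the arm below 0.05 N and contact force between cylinder and the fingers below 0.05 N), for 1 s.
2. the cylinder stands upright and released on the cradle's floor between the jaws, the cam lever not yet turned (z of cyl_foot in the frame of seat between -0.004 and 0.005 m and angle between cyl_foot's own z axis and vertical below 0.08 rad and horizontal distance between cyl_foot and seat below 0.025 m and value of joint cam below 0.6 rad and contact force between cylinder and the fingers below 0.05 N), for 0.2 s.
At the end, for the whole second after the job is handed in: the cylinder stands upright (0.08 rad) and still on the cradle floor, released, within 4 mm of its clamped place; the cam lever is at 1.35 rad or more and the moving jaw presses on the cylinder (over 1 N); the scale's hook is empty and back up (within 3 mm) (z of cyl_foot in the frame of seat between -0.004 and 0.005 m and angle between cyl_foot's own z axis and vertical below 0.08 rad and horizontal distance between cyl_foot and seat below 0.004 m and value of joint cam above 1.35 rad and contact force between cylinder and jaw above 1 N and linear speed of cylinder below 0.02 m/s and value of joint hook below 0.003 m and contact force between cylinder and the fingers below 0.05 N); the robot touches nothing.
It fails at once if the scale's spring is driven to its bottom stop (hook down more than 50 mm) (value of joint hook above 0.05 m).
It fails at once if a cylinder without bail, the roll, the wrench, the lamp or the jar is moved by more than 30 mm (distance of any of spare_a, spare_b, tape, wrench, lamp, jar from where it was at the start of the episode above 0.03 m).
It also fails if it takes over 72 s, if anything falls off the work surface, if the arm or the gripper's body presses on something with over 40 N, if the wrist force passes 120 N, or if a joint passes its speed limit or range.

ROBOT

A 6-joint arm with a two-finger parallel gripper is mounted at the origin on the work surface. World frame = base frame: x ahead of the robot, y to its left, z up, the work surface at z = 0. Lengths are in m, angles in rad, forces in N, time in s.
With the tool pointing down it reaches from about 0.325 to 0.9 m from the base axis. Payload 3.5 kg.
Tool frame: the origin (TCP) lies midway between the tips of the shut fingers; the grasp point (between the pads) lies manip.tcp_to_grasp behind it (manip.tcp_to_grasp is the distance from the TCP to the grasp point, in m); z points along the fingers, y is the line along which they close (so a half turn about z gives the same grasp; the last joint's range is limited). The gripper opens to 85 mm and grips with 20 to 120 N. Pads are 22 mm wide; open, the fingers measure 114 mm over their backs; the gripper's body (76 mm by 85 mm) begins 54 mm behind the grasp point. The pads swing forward as they close: fully open they stand 13 mm farther back than shut.
Start: joints at [1.115, 0.276, -0.026, 1.268, 0, 1.467], TCP at [0.216, 0.587, 0.231] pointing down, gripper open.
Joint ranges: [-3.12, 3.12], [-0.85, 1.88], [-1.08, 1.24], [-1.95, 2.15], [-1.57, 1.53], [-3.14, 3.14]. Speed limits (rad/s): [2.57, 2.57, 3.14, 3.14, 3.14, 3.14].

INTERFACE

Orientations are given as a unit quaternion [w, x, y, z].
In Python, from plant import manip, eyes, order gives the robot as it stands.
- The arm moves only by the shell command python3 -m creep 'ROWS'. ROWS is a JSON object of lists of equal length, an entry for each row: "dp": the shift along the world's x, y, z in units of 25 cm (1.0 is 25 cm), a list of three; "delta_rot": the turn, a rotation vector about the world's x, y, z in units of 90 degrees (1.0 is 90 degrees), a list of three; "hand": the closure, from -1 (fully open) to 1 (shut). In form: {"dp": [[dx, dy, dz], ...], "delta_rot": [[wx, wy, wz], ...], "hand": [hand, ...]}. A call has 1 to 8 rows; each row is the pose to reach, as a shift and turn from the pose commanded when the call began; what a row does not reach only later rows make up. A row lasts 1/8 s, in which the tool goes at most 62.5 mm and 10.7 degrees, less where a joint would pass 70% of its speed; a pose out of reach is approached as far as the arm can. A call with a number of a shift or a turn outside -1 to 1 is refused whole. A call with a gripper value outside its range is refused whole. The fingers move at their own pace and stop on an object; the grip force is fixed at half the most. Time passes only in rows, so rows that repeat a pose let the fingers close. It gives the time, the measured TCP pose, the force, the opening and the grip force at its end, in the units of the state.
- manip.state(): the state, without advancing time (a new reading comes with each control period).
- eyes.get_image(name): name is "scene" or "top" or "wrist"; returns (picture, depth): 420x560x3 uint8, red, green, blue; 420x560 float32, m along the optical axis (not along the pixel's ray), 0 where there is no reading.
- eyes.camera_model(name): a dict with "vfov" (degrees; the focal length in pixels is half the picture's height over the tangent of half this angle, whatever the lens; pixels are square), "cx", "cy" (the principal point, pixels), "R" (3x3) and "t" (3): a world point X has camera coordinates R X + t. Camera axes: x right, y down, z forward; pixel columns grow to the right and rows downward; lengths in m; the calibration is good to about 2 mm. A picture is of the moment at which its call begins: read the wrist's pose just before it. camera_model takes no time and is no camera call; for the wrist camera it gives the pose at the moment of the call.
- order.close_job(): hands the job in; it is judged then, once.
The state is a dict: "time_s": time; "joint_positions": joint angles; "dq": joint speeds; "effort": joint torques, N m; "tcp_pos": TCP position; "ee_rot": TCP orientation; "force": force on the tool from outside, world axes, zero at the start; "ft_torque": the same for the moment, N m; "finger_gap": finger opening in m; "grip_force": force on a finger pad.
Only numpy, scipy, OpenCV 4.12 (cv2) and the standard library are available. Lean on these libraries where they do the work, as an engineer would, in place of code of your own. Each camera call takes 0.05 s, during which the arm holds its last target. There are 200 camera calls.

## Working session

There is one attempt and no reset: what is moved stays moved. The work goes in short steps, Python scripts to look and compute and a shell command to move; the robot and the scene stay as the last step left them, time stands still between calls to the robot, and variables do not carry over. Pictures are saved under pics/ and viewed, at most 10 in all, crops included, and the job is handed in when it is done.

```bash
ls; mkdir -p pics; python3 - <<'E'
from plant import manip, eyes, order
import numpy as np,cv2
print(manip.state(), manip.tcp_to_grasp)
ims=[]
for n in ["scene","top"]:
    p,d=eyes.get_image(n); np.savez(f"{n}.npz",p=p,d=d); cv2.imwrite(f"pics/{n}0.png",p[:,:,::-1])
    print(n,eyes.camera_model(n),(d>0).mean())
E
```

```text
pics
{'time_s': 0.0, 'joint_positions': array([ 1.11461155e+00,  2.77149975e-01, -2.79154882e-02,  1.26797990e+00,
        1.16188588e-05,  1.46738981e+00]), 'dq': array([ 0.00019144,  0.00087059,  0.0001333 ,  0.00044707,  0.00112795,
       -0.00151205]), 'effort': array([-5.72772005e-04, -4.45513058e+01,  2.95201921e+01,  1.65576028e-02,
       -6.86471935e-05,  4.40251313e-06]), 'tcp_pos': array([0.21560308, 0.58579673, 0.23013285]), 'ee_rot': array([-3.16129086e-04,  1.75475779e-01,  9.84483106e-01, -1.07918165e-03]), 'force': array([ 0.10786194, -0.39786275, -0.37875448]), 'ft_torque': array([0.04638382, 0.02130488, 0.00432291]), 'grip_force': 0.0, 'finger_gap': 0.08538344851358483} 0.0187
scene {'vfov': 47.159208582003814, 'cx': 282.511329623616, 'cy': 208.01565007654509, 'R': array([[ 0.8215341 ,  0.5697435 ,  0.02177281],
       [ 0.39029861, -0.53412777, -0.74991634],
       [-0.4156305 ,  0.62457975, -0.66117428]]), 't': array([-0.48485922, -0.12499777,  1.52612207])} 0.9959651360544217
top {'vfov': 49.49602649593199, 'cx': 285.2570426758855, 'cy': 212.75238146251434, 'R': array([[ 0.02347216, -0.99972252, -0.00198473],
       [-0.99481689, -0.02316042, -0.09900984],
       [ 0.0989364 ,  0.00429842, -0.99508448]]), 't': array([-0.01436044,  0.60015581,  1.27031836])} 0.9960544217687075
```

View pics/scene0.png

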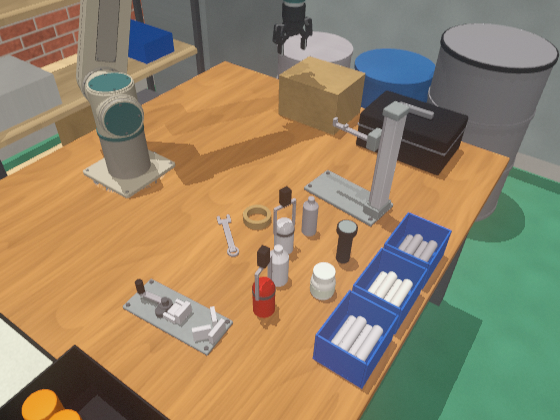

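View pics/top0.png

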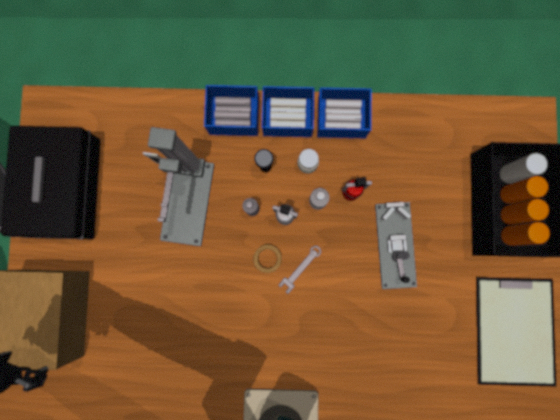

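Scene picture: the aluminium cylinder with bail is at (285,230), its block at (285,197). The red look-alike is at (264,295), and the spares without bails are at (310,216) and (279,265). The scale's hook tip is at (337,122), and the cradle is at (178,312) with its knob at (140,287). In the top picture the aluminium one is at (285,210), the red one at (355,188), the cradle at (397,245) and the scale base at (188,200). The aluminium cylinder with a bail fits the description; I'll confirm it in a crop and measure.

```bash
cat > h.py <<'E'
import numpy as np,cv2
from plant import manip, eyes, order
def cam(n):
    m=eyes.camera_model(n); h=420; f=h/2/np.tan(np.radians(m['vfov'])/2); return m,f
def cloud(d,m,f):
    v,u=np.mgrid[0:d.shape[0],0:d.shape[1]]
    c=np.stack([(u-m['cx'])/f*d,(v-m['cy'])/f*d,d],-1)
    return (c-m['t'])@np.asarray(m['R'])
def ray(m,f,u,v,z):   # pixel onto plane z
    R=np.asarray(m['R']); o=-R.T@m['t']; r=R.T@np.array([(u-m['cx'])/f,(v-m['cy'])/f,1]); return o+r*(z-o[2])/r[2]
def proj(m,f,X):
    c=np.asarray(m['R'])@np.asarray(X)+m['t']; return c[:2]/c[2]*f+[m['cx'],m['cy']]
E
python3 - <<'E'
from h import *
out=[]
S=np.load('scene.npz');T=np.load('top.npz')
def crop(p,x,y,w,h,W,H): return cv2.resize(p[y:y+h,x:x+w],(W,H),interpolation=cv2.INTER_CUBIC)
a=crop(S['p'],220,170,130,100+50,390,450)
b=np.vstack([crop(T['p'],140,120,90,130//2+25,400,400)[:300],crop(T['p'],365,195,60,45*2,400,600)[:300]])
b=np.hstack([crop(T['p'],140,120,80,130,240,390),crop(T['p'],365,195,60,98,240,390)])
c=crop(S['p'],110,270,130,85,390,255-105)
L=np.vstack([a,c]); Rr=np.vstack([b[:,:410],crop(S['p'],320,85,110,56,410,210)]) if 0 else None
cv=np.zeros((600,800,3),np.uint8); cv[:450,:300]=crop(S['p'],240,175,90,135,300,450); cv[:390,300:540]=b[:,:240]; cv[:390,540:780]=b[:,240:]
cv[390:600,300:700]=crop(S['p'],320,95,120,63,400,210)
cv2.imwrite('pics/crop1.png',cv[:,:,::-1])
for n,D in(('scene',S),('top',T)):
    m,f=cam(n); X=cloud(D['d'],m,f); p=D['p'].astype(int); 
    dark=(p.max(-1)<60)&(X[...,2]>0.01)&(X[...,2]<0.3)&(X[...,0]>0.25)&(X[...,0]<0.9)&(abs(X[...,1])<0.45)
    k,lab,st,ce=cv2.connectedComponentsWithStats(dark.astype(np.uint8))
    for i in range(1,k):
        if st[i,4]>8: q=X[lab==i]; print(n,ce[i].round(1),st[i,4],'mean',np.median(q,0).round(3),'max z',q[:,2].max().round(3))
    # high things: scale
    hi=(X[...,2]>0.19)&(X[...,0]>0.3)&(X[...,0]<0.9)&(X[...,1]>0.1)&(X[...,1]<0.5)
    k,lab,st,ce=cv2.connectedComponentsWithStats(hi.astype(np.uint8))
    for i in range(1,k):
        if st[i,4]>8: q=X[lab==i]; print(n,'high',ce[i].round(1),st[i],'min',q.min(0).round(3),'max',q.max(0).round(3))
    # grey base plates
    hsv=cv2.cvtColor(D['p'],cv2.COLOR_RGB2HSV)
    g=(hsv[...,1]<60)&(X[...,2]>0.004)&(X[...,2]<0.018)&(X[...,0]>0.25)&(X[...,0]<0.9)&(abs(X[...,1])<0.5)
    k,lab,st,ce=cv2.connectedComponentsWithStats(g.astype(np.uint8))
    for i in range(1,k):
        if st[i,4]>150: q=X[lab==i]; r=cv2.minAreaRect(q[:,:2].astype(np.float32)); print(n,'plate',ce[i].round(1),st[i,4],r,cv2.boxPoints(r).round(3).tolist())
E
```

```text
scene high [383.6 133. ] [ 333  102   77   64 1776] min [0.551 0.242 0.19 ] max [0.753 0.304 0.346]
scene plate [342.7 195.2] 1754 ((0.6300134658813477, 0.2830665707588196), (0.12573115527629852, 0.24866808950901031), 83.45682525634766) [[0.49900001287460327, 0.23499999940395355], [0.7459999918937683, 0.20600000023841858], [0.7609999775886536, 0.3310000002384186], [0.5139999985694885, 0.36000001430511475]]
scene plate [175.9 316.3] 2599 ((0.5166934132575989, -0.321832537651062), (0.24608850479125977, 0.10252601653337479), 4.861946105957031) [[0.38999998569488525, -0.2809999883174896], [0.39800000190734863, -0.382999986410141], [0.6439999938011169, -0.3619999885559082], [0.6349999904632568, -0.25999999046325684]]
top [256.8 128.8] 12 mean [0.839 0.087 0.045] max z 0.072
top [165.1 153.2] 11 mean [0.711 0.286 0.268] max z 0.296
top [182.7 164.9] 127 mean [0.707 0.261 0.195] max z 0.297
top [155.6 159.2] 19 mean [0.707 0.321 0.221] max z 0.248
top [265.9 167.9] 50 mean [0.723 0.057 0.051] max z 0.118
top [360.2 181.9] 86 mean [ 0.667 -0.185  0.202] max z 0.211
top [284.8 208.7] 66 mean 
[... 485 characters left out ...]
0290870667, 0.33000001311302185], [0.515999972820282, 0.35899999737739563]]
top plate [394.2 248.2] 1984 ((0.5169827342033386, -0.3194359838962555), (0.24252833425998688, 0.09883203357458115), 4.758341312408447) [[0.3919999897480011, -0.2800000011920929], [0.4000000059604645, -0.3790000081062317], [0.6420000195503235, -0.35899999737739563], [0.6340000033378601, -0.25999999046325684]]
top plate [298.5 270.5] 301 ((0.4411190152168274, -0.04195937514305115), (0.03502288833260536, 0.14298748970031738), 53.0298957824707) [[0.37299999594688416, -0.013000000268220901], [0.4880000054836273, -0.0989999994635582], [0.5090000033378601, -0.07100000232458115], [0.39500001072883606, 0.014999999664723873]]
```

View pics/crop1.png

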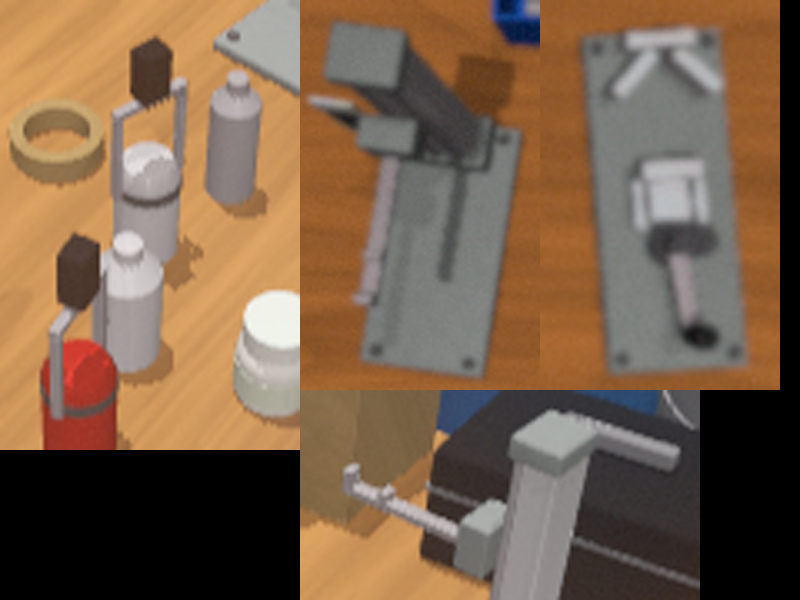

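The crop confirms it: the aluminium cylinder with a grey bail and brown-black block stands beside the red look-alike, and the two plain ones have no bail. The hook tip, seat and rise are visible, with the free end towards the robot. The V jaw is at the far end of the cradle and the knob at the near end.

```bash
python3 - <<'E'
from h import *
S=np.load('scene.npz');T=np.load('top.npz')
def fr(c,yaw,X): 
    d=X[...,:2]-np.array(c); cs,sn=np.cos(yaw),np.sin(yaw); return d@np.array([[cs,-sn],[sn,cs]])
for n,D in(('scene',S),('top',T)):
    m,f=cam(n); X=cloud(D['d'],m,f); p=D['p']; hsv=cv2.cvtColor(p,cv2.COLOR_RGB2HSV)
    # cradle frame
    c=(0.517,-0.3205);L=fr(c,np.radians(4.75),X)
    k=(abs(L[...,0])<.12)&(abs(L[...,1])<.05)&(X[...,2]>0.036)&(X[...,2]<0.1)
    for lo in np.arange(-.13,.13,.01):
        q=L[k&(L[...,0]>=lo)&(L[...,0]<lo+.01)]; z=X[...,2][k&(L[...,0]>=lo)&(L[...,0]<lo+.01)]
        if len(q): print(n,'%.2f'%lo,len(q),'y',q[:,1].min().round(3),q[:,1].max().round(3),'z',np.median(z).round(3))
    kn=k&(X[...,2]>.062)&(L[...,0]<0); q=X[kn]; print('knob',len(q),np.median(q,0).round(4),q.min(0).round(3),q.max(0).round(3), 'local',np.median(L[kn],0).round(4))
    j=k&(X[...,2]>.040)&(X[...,2]<.05)&(p.min(-1)>150); 
    for a,b in((-.05,.03),(.03,.12)):
        q=L[j&(L[...,0]>a)&(L[...,0]<b)]; print('bright',a,len(q),np.percentile(q,[2,50,98],axis=0).round(4).tolist())
    # hook
    c=(0.5755,0.291);L=fr(c,np.radians(-6.8),X)
    k=(L[...,0]>-.05)&(L[...,0]<.09)&(abs(L[...,1])<.04)&(X[...,2]>0.2)&(X[...,2]<.26)
    for lo in np.arange(-.04,.09,.008):
        s=k&(L[...,0]>=lo)&(L[...,0]<lo+.008); q=L[s]
        if len(q): print(n,'hook %.3f'%lo,len(q),'y',np.median(q[:,1]).round(4),q[:,1].min().round(3),q[:,1].max().round(3),'zmax',X[...,2][s].max().round(3))
    # bail
    s=(abs(X[...,0]-.593)<.05)&(abs(X[...,1])<.05)&(X[...,2]>.143)&(X[...,2]<.165); q=X[s]
    if len(q)>5:
        w=q[:,:2]-q[:,:2].mean(0); _,sv,vt=np.linalg.svd(w); print(n,'bar',len(q),q.mean(0),'dir',np.degrees(np.arctan2(vt[0,1],vt[0,0])),sv, (w@vt[0]).min(),(w@vt[0]).max())
    s=(abs(X[...,0]-.593)<.04)&(abs(X[...,1])<.04)&(X[...,2]>.17); q=X[s]; print('block',q.min(0),q.max(0)); s2=s&(X[...,2]>.198);q=X[s2];print(cv2.minAreaRect(q[:,:2].astype(np.float32)),q.mean(0))
E
```

```text
scene -0.11 14 y -0.016 -0.001 z 0.067
scene -0.10 68 y -0.018 -0.0 z 0.06
scene -0.09 25 y -0.015 -0.002 z 0.053
scene -0.04 19 y -0.009 0.005 z 0.038
scene -0.03 10 y -0.007 0.005 z 0.039
scene 0.01 50 y -0.024 0.02 z 0.041
scene 0.02 67 y -0.023 0.02 z 0.041
scene 0.07 29 y -0.04 0.036 z 0.043
scene 0.08 64 y -0.039 0.036 z 0.043
scene 0.09 63 y -0.029 0.025 z 0.043
scene 0.10 41 y -0.025 0.019 z 0.042
scene 0.11 83 y -0.026 0.023 z 0.039
knob 50 [ 0.4231 -0.3373  0.067 ] [ 0.413 -0.345  0.063] [ 0.432 -0.329  0.073] local [-0.0953 -0.009 ]
bright -0.05 68 [[0.0141, -0.0229], [0.0209, -0.0003], [0.0268, 0.0193]]
bright 0.03 179 [[0.0747, -0.038], [0.0917, -0.0103], [0.1154, 0.0351]]
scene hook -0.032 1 y 0.0027 0.003 0.003 zmax 0.239
scene hook -0.024 31 y -0.004 -0.01 0.008 zmax 0.243
scene hook -0.016 15 y -0.0038 -0.006 0.007 zmax 0.241
scene hook -0.008 11 y -0.0053 -0.008 0.005 zmax 0.228
scene hook 0.000 14 y -0.0032 -0.008 0.008 zmax 0.229
scene hook 0.008 15 y -0.0048 -0.008 0.002 zmax 0.238
scene hook 0.016 23 y -0.0033 -0.008 0.009 zmax 0.237
scene hook 0.024 14 y -0.003
[... 2078 characters left out ...]
zmax 0.236
top hook 0.048 20 y 0.0009 -0.005 0.008 zmax 0.233
top hook 0.056 22 y 0.0014 -0.005 0.01 zmax 0.235
top hook 0.064 19 y -0.0003 -0.006 0.007 zmax 0.235
top hook 0.072 22 y 0.0009 -0.005 0.008 zmax 0.233
top hook 0.080 21 y 0.0006 -0.005 0.007 zmax 0.235
top hook 0.088 5 y 0.0001 -0.004 0.007 zmax 0.234
top bar 54 [5.93668039e-01 5.60687739e-04 1.58848842e-01] dir -107.26465157021875 [0.17181204 0.01999357] -0.032303304202574136 0.03283635674005479
block [ 0.58177411 -0.01276288  0.17307031] [0.60501568 0.01241084 0.20937674]
((0.5936868190765381, 0.00018946174532175064), (0.02336122840642929, 0.020147651433944702), 72.31867218017578) [5.93687821e-01 8.27298691e-05 2.03824778e-01]
```

```bash
python3 -m creep '{"dp":[[0.2,-0.25,0.24],[0.4,-0.5,0.24],[0.4,-0.75,0.24],[0.4,-1,0.24],[0.4,-1,0.24],[0.4,-1,0.24]],"delta_rot":[[0,0,0],[0,0,0.03],[0,0,0.03],[0,0,0.03],[0,0,0.03],[0,0,0.03]],"hand":[-1,-1,-1,-1,-1,-1]}'; python3 -m creep '{"dp":[[0.2,-0.25,0],[0.4,-0.5,0],[0.6,-0.75,0],[0.8,-1,0],[0.8,-1,0],[0.8,-1,0]],"delta_rot":[[0,0,0],[0,0,0],[0,0,0],[0,0,0],[0,0,0],[0,0,0]],"hand":[-1,-1,-1,-1,-1,-1]}'
python3 - <<'E'
from h import *
m,f=cam('wrist'); p,d=eyes.get_image('wrist'); cv2.imwrite('pics/w1.png',p[:,:,::-1])
s=manip.state(); print(s['tcp_pos'],s['ee_rot'],s['joint_positions'],m)
X=cloud(d,m,f); k=(X[...,2]>.198)&(X[...,2]<.21)&(abs(X[...,0]-.593)<.04)&(abs(X[...,1])<.04); q=X[k]
if len(q): print(len(q),cv2.minAreaRect(q[:,:2].astype(np.float32)),q.mean(0))
s=(abs(X[...,0]-.593)<.05)&(abs(X[...,1])<.05)&(X[...,2]>.153)&(X[...,2]<.165); q=X[s]
if len(q): r=cv2.minAreaRect(q[:,:2].astype(np.float32)); print(r)
E
```

```text
time_s: 0.85
tcp_pos: [0.3157, 0.3341, 0.2912]
ee_rot: [-0.0, 0.154, 0.988, -0.0]
force: [0.5, -0.2, -0.5]
finger_gap: 0.0855
grip_force: 0.0
time_s: 1.6
tcp_pos: [0.5185, 0.0844, 0.2904]
ee_rot: [-0.0, 0.154, 0.988, -0.0]
force: [-1.5, 0.2, 0.6]
finger_gap: 0.0853
grip_force: 0.0
[0.51771569 0.08515374 0.29043375] [-3.48595079e-04  1.53630521e-01  9.88128300e-01 -7.10364322e-05] [ 3.97771688e-02  7.22062065e-02 -1.47281698e-01  1.35201992e+00
 -4.98643642e-06  3.48259932e-01] {'vfov': 61.68175393231648, 'cx': 280.5091997380002, 'cy': 209.17624149159565, 'R': array([[ 3.04103736e-01,  9.52638655e-01,  7.14964145e-04],
       [ 9.15767024e-01, -2.92540097e-01,  2.75301744e-01],
       [ 2.62472239e-01, -8.30655483e-02, -9.61357602e-01]]), 't': array([-0.23776751, -0.50279705,  0.3060342 ])}
783 ((0.5913954377174377, 0.0005734767764806747), (0.024161480367183685, 0.01996130309998989), 72.24847412109375) [0.59040509 0.00141789 0.20220758]
((0.5895349383354187, 0.0013655051589012146), (0.06615746021270752, 0.018134327605366707), 65.98383331298828)
```

```bash
python3 -m creep '{"dp":[[0.15,-0.17,0],[0.306,-0.346,0],[0.306,-0.346,-0.1],[0.306,-0.346,-0.1],[0.306,-0.346,-0.1],[0.306,-0.346,-0.1]],"delta_rot":[[0,0,0],[0,0,0],[0,0,0],[0,0,0],[0,0,0],[0,0,0]],"hand":[-1,-1,-1,-1,-1,-1]}'
python3 - <<'E'
from h import *
s=manip.state(); print(s['tcp_pos'],s['force'])
for n in('wrist','top'):
    m,f=cam(n); p,d=eyes.get_image(n)
    X=cloud(d,m,f); k=(X[...,2]>.195)&(X[...,2]<.212)&(abs(X[...,0]-.593)<.03)&(abs(X[...,1])<.03)&(p.max(-1)<90); q=X[k]
    if len(q)>5: print(n,len(q),cv2.minAreaRect(q[:,:2].astype(np.float32)),q.mean(0))
E
```

```text
time_s: 2.4
tcp_pos: [0.5926, 0.0011, 0.2676]
ee_rot: [0.001, 0.151, 0.988, 0.0]
force: [-0.1, -0.2, 0.0]
finger_gap: 0.0857
grip_force: 0.0
[0.59258296 0.00109279 0.26760911] [-0.08876013 -0.16818694  0.02955261]
wrist 1168 ((0.5912420153617859, 0.00036260951310396194), (0.023007264360785484, 0.019269932061433792), 71.70091247558594) [0.59015444 0.00064272 0.20226463]
```

```bash
python3 -m creep '{"dp":[[0,0,-0.1],[0,0,-0.2],[0,0,-0.3],[0,0,-0.4],[0,0,-0.4],[0,0,-0.4]],"delta_rot":[[0,0,0],[0,0,0],[0,0,0],[0,0,0],[0,0,0],[0,0,0]],"hand":[-1,-1,-1,-1,-1,-1]}'; python3 -m creep '{"dp":[[0,0,0],[0,0,0],[0,0,0],[0,0,0],[0,0,0],[0,0,0],[0,0,0],[0,0,0]],"delta_rot":[[0,0,0],[0,0,0],[0,0,0],[0,0,0],[0,0,0],[0,0,0],[0,0,0],[0,0,0]],"hand":[1,1,1,1,1,1,1,1]}'
```

```text
time_s: 3.25
tcp_pos: [0.5932, 0.0001, 0.1676]
ee_rot: [0.001, 0.152, 0.988, 0.0]
force: [0.2, -0.3, -0.0]
finger_gap: 0.0849
grip_force: 0.0
time_s: 4.25
tcp_pos: [0.593, 0.0, 0.1668]
ee_rot: [0.001, 0.152, 0.988, 0.0]
force: [0.8, 0.9, 3.4]
finger_gap: 0.0234
grip_force: 59.8
```

```bash
python3 -m creep '{"dp":[[0,0,0.04],[0,0,0.12],[0,0,0.24],[0,0,0.36],[0,0,0.48],[0,0,0.6],[0,0,0.6],[0,0,0.6]],"delta_rot":[[0,0,0],[0,0,0],[0,0,0],[0,0,0],[0,0,0],[0,0,0],[0,0,0],[0,0,0]],"hand":[1,1,1,1,1,1,1,1]}'; python3 - <<'E'
from plant import manip
s=manip.state(); print(s['force'],s['finger_gap'],s['ft_torque'])
E
```

```text
time_s: 5.25
tcp_pos: [0.5913, 0.0, 0.3142]
ee_rot: [-0.002, 0.152, 0.988, -0.0]
force: [-0.4, -0.5, -5.2]
finger_gap: 0.0234
grip_force: 59.2
[-0.36454257 -0.53890296 -5.23532554] 0.023376292695057494 [0.02329738 0.01326132 0.06141017]
```

```bash
python3 -m creep '{"dp":[[-0.06,0.05,0],[-0.15,0.15,0],[-0.25,0.3,0],[-0.35,0.42,0],[-0.4,0.52,0],[-0.4,0.58,0],[-0.4,0.6,0],[-0.4,0.6,0]],"delta_rot":[[0,0,0.02],[0,0,0.04],[0,0,0.07],[0,0,0.1],[0,0,0.119],[0,0,0.119],[0,0,0.119],[0,0,0.119]],"hand":[1,1,1,1,1,1,1,1]}'; python3 -m creep '{"dp":[[0,0.06,0],[0,0.18,0],[0,0.32,0],[0,0.45,0],[0,0.55,-0.05],[0,0.6,-0.1],[0,0.6,-0.15],[0,0.6,-0.16]],"delta_rot":[[0,0,0],[0,0,0],[0,0,0],[0,0,0],[0,0,0],[0,0,0],[0,0,0],[0,0,0]],"hand":[1,1,1,1,1,1,1,1]}'
python3 -m creep '{"dp":[[0,0,0],[0,0,0],[0,0,0]],"delta_rot":[[0,0,0],[0,0,0],[0,0,0]],"hand":[1,1,1]}'
python3 - <<'E'
from h import *
s=manip.state(); t=s['tcp_pos']; print(t,s['ee_rot'])
ims=[]
for n in('scene','top'):
    m,f=cam(n); p,d=eyes.get_image(n); X=cloud(d,m,f); np.savez(n+'2.npz',p=p,d=d)
    u,v=proj(m,f,[0.54,.29,.24]).astype(int); w=45
    ims.append(cv2.resize(p[max(0,v-w):v+w,u-w:u+w],(400,400),interpolation=cv2.INTER_CUBIC))
    print(n,'seat px',proj(m,f,[0.5755,.29,.23]),'bar px',proj(m,f,[t[0],t[1],t[2]-.017]),u-w,v-w)
    w=X[(abs(X[...,0]-t[0])<.06)&(abs(X[...,1]-t[1])<.06)&(X[...,2]>.05)&(X[...,2]<.2)]; print(n,len(w),w.mean(0),w.min(0))
cv2.imwrite('pics/hk.png',np.hstack(ims)[:,:,::-1])
E
```

```text
time_s: 6.25
tcp_pos: [0.4928, 0.1498, 0.3159]
ee_rot: [-0.0, 0.059, 0.998, -0.0]
force: [0.6, -0.6, -3.8]
finger_gap: 0.0232
grip_force: 59.5
time_s: 7.25
tcp_pos: [0.4916, 0.2988, 0.2745]
ee_rot: [-0.001, 0.06, 0.998, -0.001]
force: [0.2, -0.2, -4.9]
finger_gap: 0.0236
grip_force: 59.8
time_s: 7.62
tcp_pos: [0.4929, 0.2998, 0.277]
ee_rot: [0.001, 0.06, 0.998, 0.0]
force: [0.1, 0.1, -4.1]
finger_gap: 0.0232
grip_force: 59.8
[0.49286195 0.2998084  0.27704618] [5.66262150e-04 5.96145125e-02 9.98221272e-01 2.84158742e-04]
scene seat px [340.33884759 124.7446737 ] bar px [317.25580215 104.42126536] 284 72
scene 496 [0.50259198 0.28236921 0.15791497] [0.46919311 0.26206065 0.10644012]
top seat px [164.60419324 211.98590658] bar px [155.21585931 245.86315674] 117 181
top 196 [0.49380206 0.28359983 0.16698166] [0.46949562 0.26662687 0.11017629]
```

View pics/hk.png

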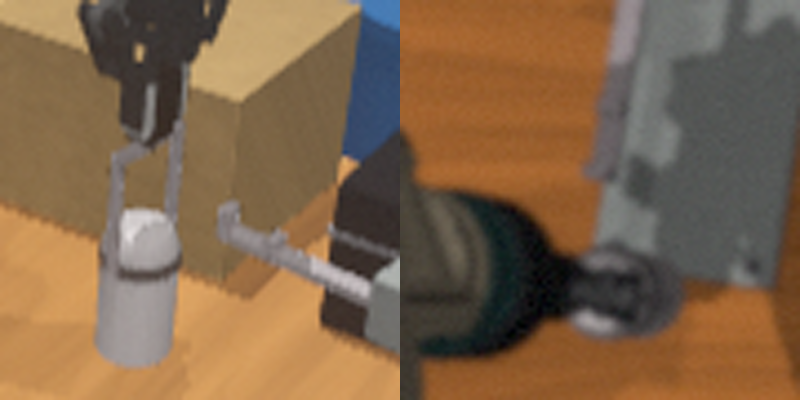

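The window, held across the hook with its underside at z≈0.26, faces the hook tip (left crop tip at (228,210)), in line with the hook. I'll slide it on.

```bash
python3 -m creep '{"dp":[[0.02,-0.002,0],[0.07,-0.008,0],[0.13,-0.016,0],[0.19,-0.023,0],[0.25,-0.03,0],[0.3,-0.036,0],[0.33,-0.039,0],[0.33,-0.039,0]],"delta_rot":[[0,0,0],[0,0,0],[0,0,0],[0,0,0],[0,0,0],[0,0,0],[0,0,0],[0,0,0]],"hand":[1,1,1,1,1,1,1,1]}'; python3 -m creep '{"dp":[[0,0,0],[0,0,-0.02],[0,0,-0.04],[0,0,-0.06],[0,0,-0.08],[0,0,-0.08],[0,0,-0.08],[0,0,-0.08]],"delta_rot":[[0,0,0],[0,0,0],[0,0,0],[0,0,0],[0,0,0],[0,0,0],[0,0,0],[0,0,0]],"hand":[1,1,1,1,1,1,1,1]}'
python3 - <<'E'
from h import *
s=manip.state(); t=s['tcp_pos']; print(t,s['force'])
m,f=cam('scene'); p,d=eyes.get_image('scene')
u,v=proj(m,f,[0.5755,.29,.22]).astype(int); w=45
cv2.imwrite('pics/hk2.png',cv2.resize(p[v-w:v+w,u-w:u+w],(540,540),interpolation=cv2.INTER_CUBIC)[:,:,::-1])
E
```

```text
time_s: 8.72
tcp_pos: [0.5754, 0.2901, 0.2761]
ee_rot: [-0.0, 0.06, 0.998, -0.0]
force: [-0.0, -0.4, -3.6]
finger_gap: 0.0234
grip_force: 59.8
time_s: 9.72
tcp_pos: [0.5752, 0.2903, 0.2566]
ee_rot: [0.0, 0.059, 0.998, 0.0]
force: [-0.7, 0.9, -3.2]
finger_gap: 0.0233
grip_force: 59.7
[0.57517977 0.2902993  0.25664962] [-0.66990874  0.87190057 -3.17219269]
```

View pics/hk2.png

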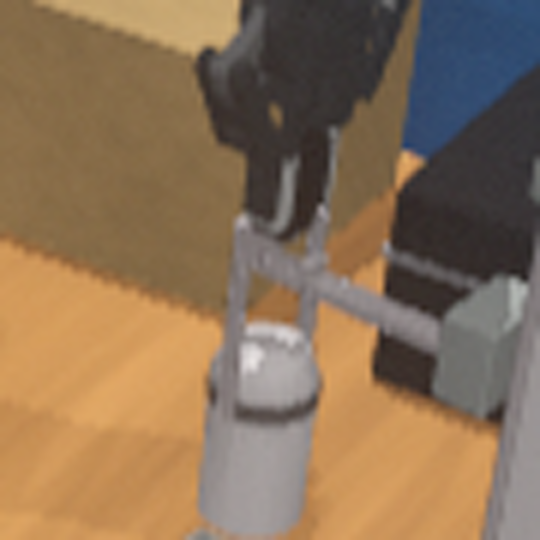

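```bash
python3 -m creep '{"dp":[[0,0,-0.02],[0,0,-0.04],[0,0,-0.05],[0,0,-0.06],[0,0,-0.07],[0,0,-0.08],[0,0,-0.08],[0,0,-0.08]],"delta_rot":[[0,0,0],[0,0,0],[0,0,0],[0,0,0],[0,0,0],[0,0,0],[0,0,0],[0,0,0]],"hand":[1,1,1,1,1,1,1,1]}'; python3 -m creep '{"dp":[[0,0,-0.01],[0,0,-0.02],[0,0,-0.02],[0,0,-0.02],[0,0,-0.02]],"delta_rot":[[0,0,0],[0,0,0],[0,0,0],[0,0,0],[0,0,0]],"hand":[1,1,1,1,1]}'
```

```text
time_s: 10.78
tcp_pos: [0.5749, 0.2903, 0.2365]
ee_rot: [0.0, 0.059, 0.998, 0.0]
force: [-1.3, -0.6, -1.6]
finger_gap: 0.0234
grip_force: 60.0
time_s: 11.4
tcp_pos: [0.5752, 0.2904, 0.2315]
ee_rot: [0.0, 0.059, 0.998, 0.0]
force: [-0.7, 0.1, -1.2]
finger_gap: 0.0233
grip_force: 60.1
```

```bash
python3 -m creep '{"dp":[[0,0,-0.01],[0,0,-0.012],[0,0,-0.012],[0,0,-0.012],[0,0,-0.012]],"delta_rot":[[0,0,0],[0,0,0],[0,0,0],[0,0,0],[0,0,0]],"hand":[1,1,1,1,1]}'; python3 -c "
from h import *
for i in range(4):
    eyes.get_image('wrist'); s=manip.state(); print(s['force'].round(2),s['tcp_pos'].round(4))"
```

```text
time_s: 12.02
tcp_pos: [0.5752, 0.2904, 0.2285]
ee_rot: [0.0, 0.059, 0.998, 0.0]
force: [0.6, 0.9, -0.1]
finger_gap: 0.0231
grip_force: 60.2
[0.24 1.68 0.61] [0.5752 0.2904 0.2285]
[0.13 1.21 0.48] [0.5752 0.2904 0.2284]
[ 0.7   0.63 -0.39] [0.5752 0.2904 0.2284]
[ 0.26  1.13 -0.09] [0.5752 0.2904 0.2285]
```

```bash
python3 -m creep '{"dp":[[0,0,0],[0,0,0],[0,0,0],[0,0,0],[0,0,0],[0,0,0.04],[0,0,0.1],[0,0,0.2]],"delta_rot":[[0,0,0],[0,0,0],[0,0,0],[0,0,0],[0,0,0],[0,0,0],[0,0,0],[0,0,0]],"hand":[0,-0.5,-1,-1,-1,-1,-1,-1]}'; python3 -m creep '{"dp":[[0,0,0.05],[0,0,0.12],[0,0,0.12],[0,0,0.12],[0,0,0.12],[0,0,0.12],[0,0,0.12],[0,0,0.12]],"delta_rot":[[0,0,0],[0,0,0],[0,0,0],[0,0,0],[0,0,0],[0,0,0],[0,0,0],[0,0,0]],"hand":[-1,-1,-1,-1,-1,-1,-1,-1]}'
python3 - <<'E'
from h import *
s=manip.state(); t=s['tcp_pos']; print(t,s['force'])
m,f=cam('scene'); p,d=eyes.get_image('scene'); X=cloud(d,m,f)
u,v=proj(m,f,[0.5755,.29,.22]).astype(int); w=45
cv2.imwrite('pics/hk3.png',cv2.resize(p[v-w:v+w,u-w:u+w],(540,540),interpolation=cv2.INTER_CUBIC)[:,:,::-1])
def blk():
    m,f=cam('wrist'); p,d=eyes.get_image('wrist'); X=cloud(d,m,f)
    k=(abs(X[...,0]-.575)<.05)&(abs(X[...,1]-.29)<.05)&(X[...,2]>.245)&(X[...,2]<.29)&(p.max(-1)<90); q=X[k]
    if len(q)<9: print(len(q)); return
    z=np.percentile(q[:,2],90); q=q[q[:,2]>z-.004]; print(len(q),cv2.minAreaRect(q[:,:2].astype(np.float32)),'top',z)
blk(); blk()
E
```

```text
time_s: 13.22
tcp_pos: [0.5747, 0.2902, 0.2792]
ee_rot: [-0.0, 0.059, 0.998, -0.0]
force: [-0.1, 0.6, -0.4]
finger_gap: 0.0854
grip_force: 0.0
time_s: 14.22
tcp_pos: [0.5749, 0.2902, 0.3082]
ee_rot: [-0.0, 0.059, 0.998, -0.0]
force: [-0.5, -0.4, 0.0]
finger_gap: 0.0857
grip_force: 0.0
[0.57492246 0.29022212 0.30819465] [-0.50952081 -0.35580509  0.0086386 ]
1353 ((0.5736309289932251, 0.2898549735546112), (0.023386182263493538, 0.01978454925119877), 82.3499984741211) top 0.2651376025698199
1354 ((0.5734132528305054, 0.2898179292678833), (0.023268379271030426, 0.019412903115153313), 82.39041900634766) top 0.26513910290038845
```

View pics/hk3.png

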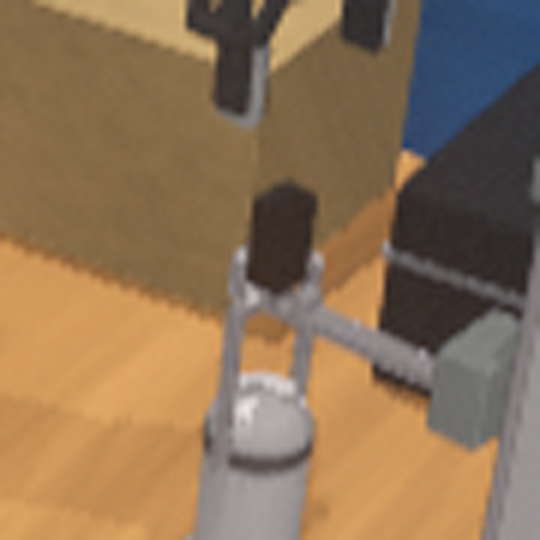

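It is hanging free and upright on the hook (block at (283,235) in the crop), about 18 mm down, with the fingers clear above. I'll wait for it to settle.

```bash
for i in 1 2 3; do python3 -m creep '{"dp":[[0,0,0],[0,0,0],[0,0,0],[0,0,0],[0,0,0],[0,0,0],[0,0,0],[0,0,0]],"delta_rot":[[0,0,0],[0,0,0],[0,0,0],[0,0,0],[0,0,0],[0,0,0],[0,0,0],[0,0,0]],"hand":[-1,-1,-1,-1,-1,-1,-1,-1]}' | head -1
python3 - <<'E'
from h import *
for i in range(2):
    m,f=cam('wrist'); p,d=eyes.get_image('wrist'); X=cloud(d,m,f)
    k=(abs(X[...,0]-.575)<.05)&(abs(X[...,1]-.29)<.05)&(X[...,2]>.245)&(X[...,2]<.29)&(p.max(-1)<90); q=X[k]
    z=np.percentile(q[:,2],90); q=q[q[:,2]>z-.004]; print(len(q),cv2.minAreaRect(q[:,:2].astype(np.float32)),'top',z)
E
done
```

```text
time_s: 15.38
1359 ((0.5733689069747925, 0.2896963059902191), (0.02355567365884781, 0.01926020346581936), 83.9703369140625) top 0.26518247747835844
1359 ((0.5735180377960205, 0.28985464572906494), (0.02334981970489025, 0.018964257091283798), 82.32917785644531) top 0.2651202559975173
time_s: 16.48
1355 ((0.5733617544174194, 0.2898047864437103), (0.023392442613840103, 0.01921481266617775), 83.19637298583984) top 0.26513543170867493
1359 ((0.573429524898529, 0.2898000180721283), (0.02337457984685898, 0.01928986795246601), 83.05438232421875) top 0.2651710396988203
time_s: 17.58
1358 ((0.5733914971351624, 0.28982454538345337), (0.023370882496237755, 0.019228056073188782), 83.07298278808594) top 0.2651086434310038
1362 ((0.573535680770874, 0.28978702425956726), (0.023455005139112473, 0.01937691494822502), 83.49142456054688) top 0.265156123194633
```

```bash
python3 -m creep '{"dp":[[0,0,-0.1],[0,0,-0.2],[0,0,-0.28],[0,0,-0.318],[0,0,-0.318],[0,0,-0.318],[0,0,-0.318]],"delta_rot":[[0,0,0],[0,0,0],[0,0,0],[0,0,0],[0,0,0],[0,0,0],[0,0,0]],"hand":[-1,-1,-1,-1,-1,-1,-1]}'; python3 -m creep '{"dp":[[0,0,0],[0,0,0],[0,0,0],[0,0,0],[0,0,0],[0,0,0],[0,0,0],[0,0,0]],"delta_rot":[[0,0,0],[0,0,0],[0,0,0],[0,0,0],[0,0,0],[0,0,0],[0,0,0],[0,0,0]],"hand":[0,1,1,1,1,1,1,1]}'; python3 -m creep '{"dp":[[0,0,0.02],[0,0,0.04],[0,0,0.07],[0,0,0.1],[0,0,0.13],[0,0,0.16],[0,0,0.188],[0,0,0.188]],"delta_rot":[[0,0,0],[0,0,0],[0,0,0],[0,0,0],[0,0,0],[0,0,0],[0,0,0],[0,0,0]],"hand":[1,1,1,1,1,1,1,1]}'
```

```text
time_s: 18.55
tcp_pos: [0.5756, 0.2905, 0.23]
ee_rot: [0.001, 0.059, 0.998, 0.0]
force: [0.1, -0.3, -0.2]
finger_gap: 0.0856
grip_force: 0.0
time_s: 19.55
tcp_pos: [0.5749, 0.2903, 0.2288]
ee_rot: [-0.0, 0.059, 0.998, 0.0]
force: [-0.2, 0.3, -0.5]
finger_gap: 0.0237
grip_force: 61.6
time_s: 20.55
tcp_pos: [0.5754, 0.2905, 0.2768]
ee_rot: [0.001, 0.059, 0.998, 0.0]
force: [-0.1, -0.1, -4.5]
finger_gap: 0.0233
grip_force: 61.1
```

```bash
python3 -m creep '{"dp":[[-0.02,0.002,0],[-0.07,0.008,0],[-0.13,0.016,0],[-0.19,0.023,0],[-0.25,0.03,0],[-0.3,0.036,0],[-0.33,0.039,0],[-0.33,0.039,0]],"delta_rot":[[0,0,0],[0,0,0],[0,0,0],[0,0,0],[0,0,0],[0,0,0],[0,0,0],[0,0,0]],"hand":[1,1,1,1,1,1,1,1]}'; python3 -m creep '{"dp":[[0,-0.04,0.04],[0,-0.12,0.1],[0,-0.24,0.16],[0,-0.4,0.16],[0,-0.56,0.16],[0,-0.72,0.16],[0,-0.88,0.16],[0,-1,0.16]],"delta_rot":[[0,0,0],[0,0,0],[0,0,0],[0,0,0],[0,0,0],[0,0,0],[0,0,0],[0,0,0]],"hand":[1,1,1,1,1,1,1,1]}'; python3 -m creep '{"dp":[[0,-0.12,0],[0,-0.25,0],[0,-0.38,0],[0,-0.5,0],[0,-0.64,0],[0,-0.78,0],[0,-0.9,0],[0,-1,0]],"delta_rot":[[0,0,0],[0,0,0],[0,0,0],[0,0,0],[0,0,0],[0,0,0],[0,0,0],[0,0,0]],"hand":[1,1,1,1,1,1,1,1]}'
python3 -m creep '{"dp":[[0.05,-0.08,0],[0.12,-0.18,0],[0.2,-0.28,0],[0.27,-0.37,0],[0.32,-0.44,0],[0.34,-0.462,0],[0.34,-0.462,0],[0.34,-0.462,0]],"delta_rot":[[0,0,0],[0,0,0],[0,0,0],[0,0,0],[0,0,0],[0,0,0],[0,0,0],[0,0,0]],"hand":[1,1,1,1,1,1,1,1]}'
python3 - <<'E'
from h import *
s=manip.state(); t=s['tcp_pos']; print(t,s['ee_rot'],s['force'])
ims=[]
for n in('scene','top'):
    m,f=cam(n); p,d=eyes.get_image(n)
    u,v=proj(m,f,[0.54,-.32,.08]).astype(int); w=60
    ims.append(cv2.resize(p[v-w:v+w,u-w:u+w],(400,400),interpolation=cv2.INTER_CUBIC))
    X=cloud(d,m,f); L=X[(abs(X[...,0]-t[0])<.05)&(abs(X[...,1]-t[1])<.05)&(X[...,2]>.13)&(X[...,2]<.24)]; print(n,len(L),L.min(0),L.max(0))
cv2.imwrite('pics/cr.png',np.hstack(ims)[:,:,::-1])
E
```

```text
time_s: 21.55
tcp_pos: [0.492, 0.3001, 0.276]
ee_rot: [0.0, 0.059, 0.998, 0.0]
force: [0.5, 0.1, -4.1]
finger_gap: 0.0232
grip_force: 61.0
time_s: 22.55
tcp_pos: [0.4926, 0.047, 0.3174]
ee_rot: [0.001, 0.061, 0.998, -0.0]
force: [-0.1, -0.1, -3.4]
finger_gap: 0.0234
grip_force: 61.1
time_s: 23.55
tcp_pos: [0.4919, -0.2028, 0.3174]
ee_rot: [0.001, 0.06, 0.998, -0.001]
force: [0.6, -0.6, -2.0]
finger_gap: 0.0232
grip_force: 61.0
time_s: 24.55
tcp_pos: [0.5768, -0.315, 0.3163]
ee_rot: [-0.0, 0.059, 0.998, 0.0]
force: [-1.1, 0.6, -4.7]
finger_gap: 0.0234
grip_force: 61.1
[ 0.57676983 -0.31502722  0.31626631] [-1.52589831e-04  5.92901391e-02  9.98240770e-01  1.42855796e-04] [-1.08970136  0.60369766 -4.70428819]
scene 917 [ 0.5584311  -0.34946621  0.14807451] [ 0.60467233 -0.28304923  0.23999094]
top 226 [ 0.55147659 -0.34607193  0.149313  ] [ 0.59983256 -0.28109385  0.23992099]
```

View pics/cr.png

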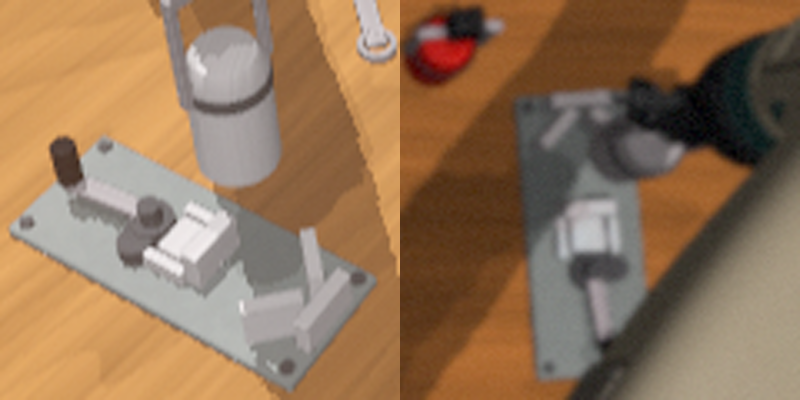

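```bash
python3 -m creep '{"dp":[[0,0,-0.08],[0,0,-0.2],[0,0,-0.32],[0,0,-0.42],[0,0,-0.48],[0,0,-0.52],[0,0,-0.53],[0,0,-0.53]],"delta_rot":[[0,0,0],[0,0,0],[0,0,0],[0,0,0],[0,0,0],[0,0,0],[0,0,0],[0,0,0]],"hand":[1,1,1,1,1,1,1,1]}'; python3 -m creep '{"dp":[[0,0,-0.008],[0,0,-0.016],[0,0,-0.02],[0,0,-0.02],[0,0,-0.02]],"delta_rot":[[0,0,0],[0,0,0],[0,0,0],[0,0,0],[0,0,0]],"hand":[1,1,1,1,1]}'
python3 - <<'E'
from h import *
s=manip.state(); print(s['tcp_pos'],s['force'],s['ft_torque'])
m,f=cam('scene'); p,d=eyes.get_image('scene')
u,v=proj(m,f,[0.55,-.32,.06]).astype(int); w=50
cv2.imwrite('pics/cr2.png',cv2.resize(p[v-w:v+w,u-w:u+w],(560,560),interpolation=cv2.INTER_CUBIC)[:,:,::-1])
E
```

```text
time_s: 25.65
tcp_pos: [0.5779, -0.3158, 0.1841]
ee_rot: [0.001, 0.059, 0.998, -0.0]
force: [0.4, -0.0, -3.2]
finger_gap: 0.0234
grip_force: 61.0
time_s: 26.28
tcp_pos: [0.5775, -0.3156, 0.1783]
ee_rot: [0.0, 0.059, 0.998, -0.0]
force: [0.6, 0.9, -2.4]
finger_gap: 0.023
grip_force: 61.0
[ 0.57747883 -0.31555462  0.17834148] [ 0.61200924  0.85459787 -2.40221674] [ 0.02730518 -0.00922229 -0.00582927]
```

View pics/cr2.png

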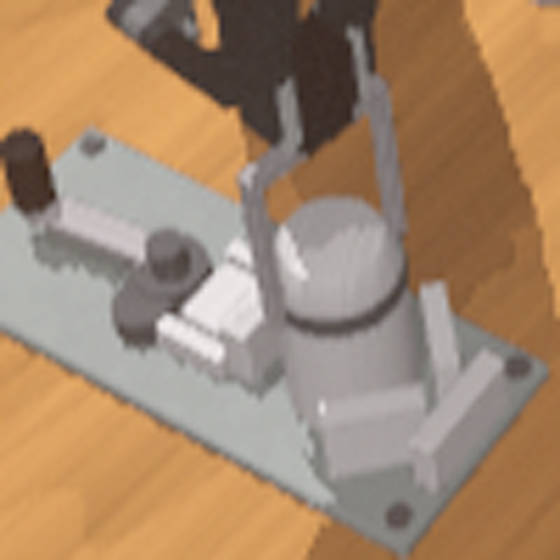

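The cylinder is between the jaws just above the floor, with gaps at both. I'll lower the last millimetre or two.

```bash
python3 -m creep '{"dp":[[0,0,-0.003],[0,0,-0.006],[0,0,-0.006],[0,0,-0.006]],"delta_rot":[[0,0,0],[0,0,0],[0,0,0],[0,0,0]],"hand":[1,1,1,1]}'; python3 -c "
from h import *
for i in range(4):
    eyes.get_image('wrist'); s=manip.state(); print(s['force'].round(2),s['tcp_pos'].round(4))"
```

```text
time_s: 26.82
tcp_pos: [0.5776, -0.3156, 0.1773]
ee_rot: [0.0, 0.059, 0.998, -0.0]
force: [-0.5, 1.1, -0.5]
finger_gap: 0.0231
grip_force: 61.5
[-0.81  0.24 -0.23] [ 0.5776 -0.3155  0.1773]
[-0.36  1.2   0.47] [ 0.5777 -0.3155  0.1773]
[-0.88  1.03  0.08] [ 0.5776 -0.3156  0.1773]
[-0.69  0.64  1.54] [ 0.5777 -0.3156  0.1773]
```

```bash
python3 -m creep '{"dp":[[0,0,0],[0,0,0],[0,0,0],[0,0,0],[0,0,0],[0,0,0.1],[0,0,0.25],[0,0,0.42]],"delta_rot":[[0,0,0],[0,0,0],[0,0,0],[0,0,0],[0,0,0],[0,0,0],[0,0,0],[0,0,0]],"hand":[0,-0.5,-1,-1,-1,-1,-1,-1]}'; python3 -m creep '{"dp":[[-0.2,0,0],[-0.4,0,0],[-0.6,0,0],[-0.6,0,0],[-0.6,0,0]],"delta_rot":[[0,0,0],[0,0,0],[0,0,0],[0,0,0],[0,0,0]],"hand":[1,1,1,1,1]}'
python3 - <<'E'
from h import *
s=manip.state(); print(s['tcp_pos'],s['finger_gap'],s['joint_positions'])
for n in('scene','wrist'):
    m,f=cam(n); p,d=eyes.get_image(n); X=cloud(d,m,f); dk=p.max(-1)<90
    for nm,k in(('block',(abs(X[...,0]-.577)<.04)&(abs(X[...,1]+.315)<.04)&(X[...,2]>.19)&(X[...,2]<.225)),('knob',(abs(X[...,0]-.423)<.03)&(abs(X[...,1]+.335)<.03)&(X[...,2]>.045)&(X[...,2]<.08))):
        q=X[k&dk]
        if len(q)>9: z=np.percentile(q[:,2],90); t=q[q[:,2]>z-.004]; print(n,nm,len(q),z,cv2.minAreaRect(t[:,:2].astype(np.float32)))
E
```

```text
time_s: 28.02
tcp_pos: [0.577, -0.3152, 0.2821]
ee_rot: [-0.001, 0.059, 0.998, 0.0]
force: [0.6, -0.3, -0.1]
finger_gap: 0.0855
grip_force: 0.0
time_s: 28.65
tcp_pos: [0.428, -0.3159, 0.2822]
ee_rot: [0.001, 0.06, 0.998, -0.0]
force: [0.8, 0.2, 0.4]
finger_gap: 0.0001
grip_force: 0.0
[ 0.42797989 -0.3158566   0.28221383] 0.00014546460170790268 [-7.57529679e-01  8.66939123e-02 -1.48584267e-01  1.33397522e+00
  3.30401378e-04 -6.38413687e-01]
scene block 182 0.21165498783836964 ((0.5793489217758179, -0.3172839283943176), (0.022358667105436325, 0.020915213972330093), 77.45775604248047)
scene knob 76 0.06853097362653701 ((0.4227851927280426, -0.33595678210258484), (0.013680966570973396, 0.017795730382204056), 87.7573471069336)
wrist knob 254 0.07043282753714464 ((0.41902583837509155, -0.3348786234855652), (0.015380950644612312, 0.015425696969032288), 82.20790100097656)
```

```bash
python3 -m creep '{"dp":[[-0.01,-0.04,-0.1],[-0.025,-0.078,-0.2],[-0.025,-0.078,-0.35],[-0.025,-0.078,-0.5],[-0.025,-0.078,-0.65],[-0.025,-0.078,-0.7],[-0.025,-0.078,-0.7],[-0.025,-0.078,-0.7]],"delta_rot":[[0,0,0.1],[0,0,0.19],[0,0,0.19],[0,0,0.19],[0,0,0.19],[0,0,0.19],[0,0,0.19],[0,0,0.19]],"hand":[0,0,0,0,0,0,0,0]}'; python3 - <<'E'
from h import *
s=manip.state(); print(s['tcp_pos'],s['ee_rot'],s['finger_gap'])
ims=[]
for n in('scene','wrist'):
    m,f=cam(n); p,d=eyes.get_image(n); 
    if n=='scene':
        u,v=proj(m,f,[0.45,-.33,.06]).astype(int); w=50; p=p[v-w:v+w,u-w:u+w]
    ims.append(cv2.resize(p,(400,400) if n=='scene' else (400,300),interpolation=cv2.INTER_CUBIC))
ims[1]=np.vstack([ims[1],np.zeros((100,400,3),np.uint8)])
cv2.imwrite('pics/kn.png',np.hstack(ims)[:,:,::-1])
E
```

```text
time_s: 29.75
tcp_pos: [0.4226, -0.3361, 0.1084]
ee_rot: [0.001, -0.09, 0.996, -0.001]
force: [-0.3, -0.0, -0.1]
finger_gap: 0.0425
grip_force: 0.0
[ 0.42261372 -0.33610003  0.10842235] [ 9.81847616e-04 -8.99272882e-02  9.95947157e-01 -1.17445658e-03] 0.042548225443675314
```

View pics/kn.png

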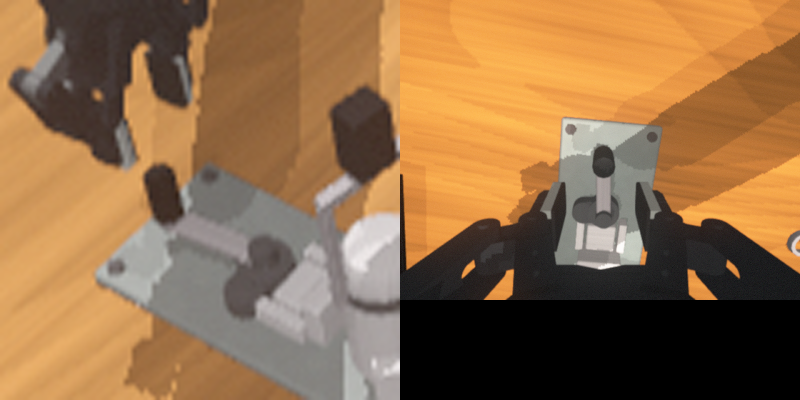

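The knob (603,160 in the wrist half) lies midway between the two fingers at 560 and 648. I'll descend and cage it loosely.

```bash
python3 -m creep '{"dp":[[0,0,-0.08],[0,0,-0.16],[0,0,-0.22],[0,0,-0.25],[0,0,-0.25],[0,0,-0.25],[0,0,-0.25],[0,0,-0.25]],"delta_rot":[[0,0,0],[0,0,0],[0,0,0],[0,0,0],[0,0,0],[0,0,0],[0,0,0],[0,0,0]],"hand":[0,0,0,0,0.2,0.45,0.45,0.45]}'
python3 - <<'E'
import numpy as np
# arc shifts (units of 25 cm) from the start angle about the pivot, radius 65 mm; yaw units of 90 deg
c=np.array([.4861,-.3231]); s=np.array([.4226,-.3361]); a0=np.arctan2(*(s-c)[::-1]); r=np.hypot(*(s-c)); print(r,np.degrees(a0)%360-184.75)
for d in range(0,96,7):
    a=a0+np.radians(d); print(d,((c+.065*np.array([np.cos(a),np.sin(a)])-s)/.25).round(3),round(d/90,3))
E
```

```text
time_s: 30.85
tcp_pos: [0.4215, -0.3353, 0.0448]
ee_rot: [0.0, -0.09, 0.996, -0.0]
force: [-0.1, -0.4, -0.7]
finger_gap: 0.0232
grip_force: 0.0
0.0648170502260015 6.819972047902013
0 [-0.001 -0.   ] 0.0
7 [ 0.008 -0.031] 0.078
14 [ 0.019 -0.06 ] 0.156
21 [ 0.035 -0.088] 0.233
28 [ 0.054 -0.114] 0.311
35 [ 0.075 -0.137] 0.389
42 [ 0.1   -0.157] 0.467
49 [ 0.126 -0.174] 0.544
56 [ 0.155 -0.188] 0.622
63 [ 0.185 -0.199] 0.7
70 [ 0.216 -0.205] 0.778
77 [ 0.248 -0.208] 0.856
84 [ 0.279 -0.207] 0.933
91 [ 0.311 -0.202] 1.011
```

```bash
python3 -m creep '{"dp":[[0.01,-0.033,0],[0.022,-0.062,0],[0.038,-0.09,0],[0.057,-0.116,0],[0.078,-0.139,0],[0.103,-0.16,0],[0.13,-0.177,0],[0.13,-0.177,0]],"delta_rot":[[0,0,0.078],[0,0,0.156],[0,0,0.233],[0,0,0.311],[0,0,0.389],[0,0,0.467],[0,0,0.544],[0,0,0.544]],"hand":[0.45,0.45,0.45,0.45,0.45,0.45,0.45,0.45]}'
python3 - <<'E'
from h import *
s=manip.state(); print(s['tcp_pos'],s['force'],s['finger_gap'],s['joint_positions'][5])
ims=[]
for n in('scene','wrist'):
    m,f=cam(n); p,d=eyes.get_image(n); 
    if n=='scene':
        u,v=proj(m,f,[0.47,-.33,.06]).astype(int); w=60; p=p[v-w:v+w,u-w:u+w]
    ims.append(cv2.resize(p,(400,400) if n=='scene' else (400,300),interpolation=cv2.INTER_CUBIC))
ims[1]=np.vstack([ims[1],np.zeros((100,400,3),np.uint8)])
cv2.imwrite('pics/kn2.png',np.hstack(ims)[:,:,::-1])
E
```

```text
time_s: 31.85
tcp_pos: [0.4538, -0.3792, 0.0442]
ee_rot: [-0.0, -0.494, 0.87, 0.0]
force: [-0.8, -0.2, 0.3]
finger_gap: 0.0233
grip_force: 0.2
[ 0.45381458 -0.37922475  0.04421643] [-0.75419131 -0.22482147  0.27217073] 0.023318157760399243 -1.8383669235256346
```

View pics/kn2.png

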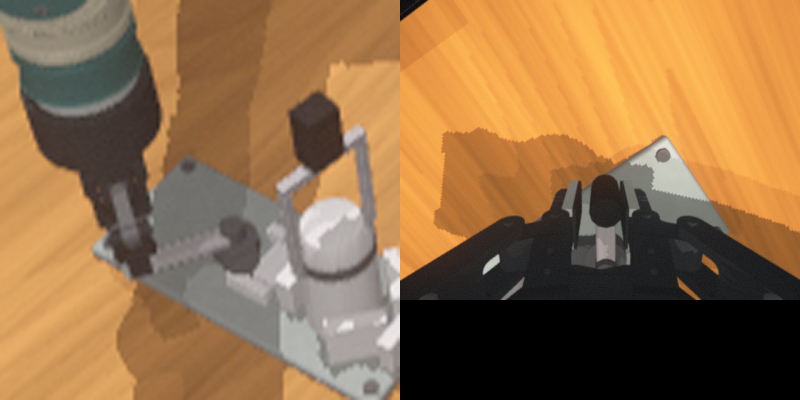

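Lever is at about 50°, with the knob caged between the pads (604,200 in the wrist half). I'll go on towards the stop.

```bash
python3 -m creep '{"dp":[[0.028,-0.014,0],[0.058,-0.025,0],[0.089,-0.031,0],[0.105,-0.033,0],[0.121,-0.034,0],[0.121,-0.034,0]],"delta_rot":[[0,0,0.078],[0,0,0.156],[0,0,0.233],[0,0,0.27],[0,0,0.311],[0,0,0.311]],"hand":[0.45,0.45,0.45,0.45,0.45,0.45]}'
python3 -m creep '{"dp":[[0.016,0.001,0],[0.024,0.001,0],[0.031,0.001,0],[0.031,0.001,0]],"delta_rot":[[0,0,0.04],[0,0,0.06],[0,0,0.078],[0,0,0.078]],"hand":[0.45,0.45,0.45,0.45]}'
```

```text
time_s: 32.7
tcp_pos: [0.4832, -0.387, 0.044]
ee_rot: [-0.0, -0.689, 0.724, 0.001]
force: [-2.9, 1.4, 0.9]
finger_gap: 0.0236
grip_force: 0.9
time_s: 33.2
tcp_pos: [0.4913, -0.3871, 0.044]
ee_rot: [0.0, 0.733, -0.68, -0.001]
force: [-2.2, 2.1, -0.9]
finger_gap: 0.0237
grip_force: 1.3
```

```bash
python3 -m creep '{"dp":[[0.004,0,0],[0.008,0,0],[0.01,0,0],[0.01,0,0]],"delta_rot":[[0,0,0],[0,0,0],[0,0,0],[0,0,0]],"hand":[0.45,0.45,0.45,0.45]}';python3 -m creep '{"dp":[[0.004,0,0],[0.008,0,0],[0.01,0,0],[0.01,0,0]],"delta_rot":[[0,0,0],[0,0,0],[0,0,0],[0,0,0]],"hand":[0.45,0.45,0.45,0.45]}'
```

```text
time_s: 33.7
tcp_pos: [0.4915, -0.3872, 0.0439]
ee_rot: [0.002, 0.732, -0.681, -0.002]
force: [-8.6, 0.9, 2.2]
finger_gap: 0.0238
grip_force: 4.1
time_s: 34.2
tcp_pos: [0.4916, -0.3872, 0.0437]
ee_rot: [0.004, 0.732, -0.681, -0.004]
force: [-13.4, 1.6, 5.1]
finger_gap: 0.0232
grip_force: 6.7
```

```bash
python3 -m creep '{"dp":[[-0.015,0,0],[-0.03,0,0],[-0.03,0,0],[-0.03,0,0],[-0.03,0,0.1],[-0.03,0,0.25],[-0.03,0,0.4],[-0.03,0,0.5]],"delta_rot":[[0,0,0],[0,0,0],[0,0,0],[0,0,0],[0,0,0],[0,0,0],[0,0,0],[0,0,0]],"hand":[0.45,0.2,0,0,0,0,0,0]}'
python3 -m creep '{"dp":[[-0.2,0.05,0.2],[-0.4,0.1,0.3],[-0.4,0.1,0.4],[-0.4,0.1,0.4]],"delta_rot":[[0,0,0],[0,0,0],[0,0,0],[0,0,0]],"hand":[0,0,0,0]}'
python3 - <<'E'
from h import *
m,f=cam('scene'); p,d=eyes.get_image('scene'); X=cloud(d,m,f); dk=p.max(-1)<90
for nm,c in(('knob',(.4915,-.388)),('block',(.585,-.315))):
    zr=(.045,.08) if nm=='knob' else (.18,.225)
    k=(abs(X[...,0]-c[0])<.035)&(abs(X[...,1]-c[1])<.035)&(X[...,2]>zr[0])&(X[...,2]<zr[1])&dk; q=X[k]
    if len(q)>9:
        z=np.percentile(q[:,2],90); t=q[q[:,2]>z-.004]; r=cv2.minAreaRect(t[:,:2].astype(np.float32)); print(nm,len(q),z,r)
        if nm=='knob': v=np.array(r[0])-[.4861,-.3231]; print('cam deg',np.degrees(np.arctan2(v[1],v[0]))%360-184.75,np.hypot(*v))
m0=np.load('scene.npz')
cc=(0.517,-.3205); L=(X[...,:2]-cc)@np.array([[.9966,-.0828],[.0828,.9966]])
j=(X[...,2]>.038)&(X[...,2]<.05)&(p.min(-1)>150)&(L[...,0]>-.02)&(L[...,0]<.06)&(abs(L[...,1])<.03); q=L[j]; print('jaw',np.percentile(q[:,0],[2,50,98]))
k=(X[...,2]>.236)&(X[...,2]<.25)&(abs(X[...,0]-.56)<.04)&(abs(X[...,1]-.292)<.03); print('hook tip zmax',X[...,2][k].max() if k.any() else None)
b=(X[...,2]>.06)&(X[...,2]<.09)&(abs(X[...,0]-.585)<.05)&(abs(X[...,1]+.315)<.05); q=X[b]; print('body',len(q),np.percentile(q,[1,99],axis=0).round(4).tolist())
E
```

```text
time_s: 35.2
tcp_pos: [0.4905, -0.3884, 0.1718]
ee_rot: [-0.0, 0.733, -0.68, 0.002]
force: [0.1, -0.4, 0.1]
finger_gap: 0.0427
grip_force: 0.0
time_s: 35.7
tcp_pos: [0.3903, -0.364, 0.2724]
ee_rot: [0.0, 0.733, -0.68, 0.003]
force: [-0.6, -0.2, -0.3]
finger_gap: 0.0428
grip_force: 0.0
knob 96 0.06901894403579333 ((0.49159005284309387, -0.3886461853981018), (0.015031648799777031, 0.016831278800964355), 45.495853424072266)
cam deg 90.03783541254984 0.06577570296441003
block 227 0.21163140881937276 ((0.5855605602264404, -0.3167126476764679), (0.022824523970484734, 0.021886855363845825), 80.11026000976562)
jaw [0.02920393 0.03450728 0.04157542]
hook tip zmax 0.2425943184799581
body 214 [[0.5801, -0.3485, 0.0602], [0.6117, -0.2847, 0.0899]]
```

The lever is at its stop (about 90°), the cylinder is pushed home and upright, and the hook is back up with the arm clear. I'll hand it in.

```bash
python3 -c "
from plant import order
print(order.close_job())"
```

```text
the job is handed in; nothing more can be done
None
```

The cylinder was weighed hanging free and still on the hook, then stood upright in the cradle and clamped with the cam lever at its stop (about 90° by camera); the job is handed in at about 36 s, but no verdict was returned.

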